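# Eject a dose pack, make up the order tray and key in the next batch

## Task

Push the orange ejector slide of the dose-pack machine fully in so that the finished pack comes out of its bay, then put that pack and every medicine carton waiting on the bench into the steel tray, each lying down on the tray's floor with nothing stacked or leaning. Once all of them are in, key in the next batch: press blue, yellow, blue again, then green, one key at a time, each right down and let up before the next. Never press the red key, and leave the other things on the bench where they are.

Things in the scene. Friction and masses are not known exactly. Their poses are not given: they have to be found in the camera images.
- machine: white dose-pack machine fixed to the bench. Origin on the bench; own +x points away from the robot, +y to its left, z up. Sizes in mm: flat deck x -90..190, y -170..170, top at z = 45. Four round keys in a row at x = -50, y = -82.5, -27.5, 27.5, 82.5 (which colour is where varies). Rear housing x 135..190 rises to z = 90. Behind the keys, at x = 60, is the bay (see bay_mouth).
- bay_mouth (a point): centre, on the deck, of the bay's open left end: machine (60, 45, 45) mm. The bay is a tunnel along machine y from y = -50 to 45, 54 mm wide inside, 7 mm side walls, 35 mm high inside, with a clear roof whose top is at z = 85, open at both ends. From the mouth to y = 170 the deck is free and flat: here the pack comes out. Right of the bay stands the ejector.
- ejector (a joint): spring ejector slide (m): 0 at rest, 0.075 fully in, moving along the machine's +y; 0.9 N at rest to about 4.5 N fully in, plus the pack's friction; springs back when let go. It only pushes the pack: fully in, it leaves the pack about 70 mm out of the bay's left end, 20 mm still under the roof.
- ejector_tab (a point): top centre of the rear (machine -y) face of the ejector's orange upright tab; at rest at machine (60, -135, 116) mm. The tab is 44 wide (machine x), 12 thick (from this point towards machine +y), its top at z = 116, free down to about z = 50. Push this face towards machine +y with shut fingers from above; nothing taller than 45 stands behind it.
- pack: finished dose pack, a rigid white case with four coloured lids on top, 50 (own x) x 90 (own y) x 30 (own z) mm, 0.12 kg; origin at its centre. It starts inside the bay, resting on the deck, its y along the machine's y, its centre at about machine (60, -3, 60). Must be drawn along the machine's +y clear of the roof (centre beyond y = 95 mm) before lifting.
- tray: open stainless steel tray fixed to the bench, 230 (own x) x 200 (own y) outside, 30 mm high, walls and floor 4 mm (inner floor at 4 mm). Origin: centre of its underside. Room for four items in a 2 x 2 grid, long sides along the tray's x.
- carton_a: medicine carton, white with blue bands, rigid box 85 (own x) x 45 (own y) x 30 (own z) mm, about 0.07 kg; origin at its centre. Starts lying flat on the bench between the machine and the tray. May be absent.
- carton_b: medicine carton, white with green bands, rigid box 85 (own x) x 45 (own y) x 30 (own z) mm, about 0.07 kg; origin at its centre. Starts lying flat on the bench between the machine and the tray. May be absent.
- carton_c: medicine carton, white with orange bands, rigid box 85 (own x) x 45 (own y) x 30 (own z) mm, about 0.07 kg; origin at its centre. Starts lying flat on the bench between the machine and the tray. May be absent.
- key_blue (a joint): blue key (m): 0 up, 0.008 fully down; springs back up when let go. Fully down takes 4 N; it counts as pressed from 0.005 (about 2.9 N).
- key_blue_top (a point): centre of the top of the blue round key, 30 dia, 69 mm above the bench when up; it moves with the key. Keys are 55 mm apart.
- key_yellow (a joint): yellow key (m): 0 up, 0.008 fully down; springs back up when let go. Fully down takes 4 N; it counts as pressed from 0.005 (about 2.9 N).
- key_yellow_top (a point): centre of the top of the yellow round key, 30 dia, 69 mm above the bench when up; it moves with the key. Keys are 55 mm apart.
- key_green (a joint): green key (m): 0 up, 0.008 fully down; springs back up when let go. Fully down takes 4 N; it counts as pressed from 0.005 (about 2.9 N).
- key_green_top (a point): centre of the top of the green round key, 30 dia, 69 mm above the bench when up; it moves with the key. Keys are 55 mm apart.
- key_red (a joint): red key (m): 0 up, 0.008 fully down; springs back up when let go. Fully down takes 4 N; it counts as pressed from 0.005 (about 2.9 N).
- key_red_top (a point): centre of the top of the red round key, 30 dia, 69 mm above the bench when up; it moves with the key. Keys are 55 mm apart. The cancel key, not to be pressed.
- jar: bystander: white medicine jar with blue cap, 50 dia x 55 tall, far side of the bench (mm); origin at the centre of its underside.
- label_roll: bystander: paper label roll standing flat, 52 dia x 35 tall, in front of the machine (mm); origin at the centre of its underside.
- marker: bystander: blue marker pen with black cap, 120 long, lying behind and right of the cartons (mm); origin at the centre of its underside.
- wheels: bystander: stack of round dose wheels, 120 dia x 48 tall, behind the tray (mm); origin at the centre of its underside.
- pill_bottle: bystander: amber pill bottle, 56 dia x 90 tall, left of the tray (mm); origin at the centre of its underside.
- stapler: bystander: red and black stapler, 130 long, 43 tall, beside the machine on its right (mm); origin at the centre of its underside.

How it is judged (in metres and radians):
On the way, in this order (a step that is already met when the one before it is completed fails the run):
1. the ejector is pushed fully in and the pack stands out of the bay (value of joint ejector above 0.066 m and y of pack in the frame of machine above 0.055 m), for 0.1 s.
2. the pack and all cartons lie in the steel tray (x of pack in the frame of tray between -0.1 and 0.1 m and y of pack in the frame of tray between -0.085 and 0.085 m and z of pack in the frame of tray between 0 and 0.035 m and linear speed of each of pack, carton_a, carton_b, carton_c below 0.03 m/s and (angle between pack's own z axis and vertical below 0.2 rad or angle between pack's own z axis and vertical above 2.94 rad or angle between pack's own z axis and vertical between 1.37 and 1.77 rad) and x of carton_a in the frame of tray between -0.1 and 0.1 m and y of carton_a in the frame of tray between -0.085 and 0.085 m and z of carton_a in the frame of tray between 0 and 0.035 m and (angle between carton_a's own z axis and vertical below 0.2 rad or angle between carton_a's own z axis and vertical above 2.94 rad or angle between carton_a's own z axis and vertical between 1.37 and 1.77 rad) and x of carton_b in the frame of tray between -0.1 and 0.1 m and y of carton_b in the frame of tray between -0.085 and 0.085 m and z of carton_b in the frame of tray between 0 and 0.035 m and (angle between carton_b's own z axis and vertical below 0.2 rad or angle between carton_b's own z axis and vertical above 2.94 rad or angle between carton_b's own z axis and vertical between 1.37 and 1.77 rad) and x of carton_c in the frame of tray between -0.1 and 0.1 m and y of carton_c in the frame of tray between -0.085 and 0.085 m and z of carton_c in the frame of tray between 0 and 0.035 m and (angle between carton_c's own z axis and vertical below 0.2 rad or angle between carton_c's own z axis and vertical above 2.94 rad or angle between carton_c's own z axis and vertical between 1.37 and 1.77 rad)), for 0.3 s.
3. blue key pressed down, the others up (value of joint key_blue above 0.005 m and value of joint each of key_yellow, key_green, key_red below 0.003 m), for 0.05 s.
4. yellow key pressed down, the others up (value of joint key_yellow above 0.005 m and value of joint each of key_blue, key_green, key_red below 0.003 m), for 0.05 s.
5. blue key pressed down again, the others up (all of step 3), for 0.05 s.
6. green key pressed down, the others up (value of joint key_green above 0.005 m and value of joint each of key_blue, key_yellow, key_red below 0.003 m), for 0.05 s.
At the end, for the whole second after the job is handed in: Pack and every present carton rest on the tray floor (centre within 100 mm in tray x, 85 mm in tray y, under 35 mm above its underside, on a long face within 0.2 rad, not on end, leaning or stacked); keys up (under 3 mm), ejector back (under 10 mm) (all of step 2 and value of joint each of key_blue, key_yellow, key_green, key_red below 0.003 m and value of joint ejector below 0.01 m); the robot touches nothing.
It fails at once if the red key is pressed (value of joint key_red above 0.004 m).
It fails at once if two keys are down at once (value of joint each of key_blue, key_yellow above 0.004 m or value of joint each of key_blue, key_green above 0.004 m or value of joint each of key_yellow, key_green above 0.004 m).
It fails at once if a bystander is moved by more than 40 mm (distance of any of jar, label_roll, marker, wheels, pill_bottle, stapler from where it was at the start of the episode above 0.04 m).
Of carton_a, carton_b, carton_c only 2 to 3 are there at a start; the rules pass over those that are not, and their reading is None.
At some moment in a run one of carton_a, carton_b, carton_c may be knocked a few centimetres aside while the robot is not near it.
Once in a run the grip may slacken for a moment while it holds something.
It also fails if it takes over 208 s, if anything falls off the work surface, if the arm or the gripper's body presses on something with over 40 N, if the wrist force passes 120 N, or if a joint passes its speed limit or range.

## Robot

A 6-joint arm with a two-finger parallel gripper is mounted at the origin on the work surface. World frame = base frame: x ahead of the robot, y to its left, z up, the work surface at z = 0. Lengths are in m, angles in degrees, forces in N, time in s.
With the tool pointing down it reaches from about 0.4 to 0.825 m from the base axis. Payload 7 kg.
Tool frame: the origin (TCP) lies at the centre of the arm's flange, where the gripper is bolted on; the fingertips stand 178 mm ahead of it and the grasp point (between the pads) lies 159 mm ahead of it; z points along the fingers, y is the line along which they close (so a half turn about z gives the same grasp; the last joint's range is limited). The gripper opens to 88 mm and grips with 3 to 60 N. Pads are 19 mm wide; open, the fingers measure 130 mm over their backs; the gripper's body (78 mm by 193 mm) begins 47 mm behind the grasp point.
Start: joints at [87.496, 20.546, 0.682, 0, -70.136, -16.507], TCP at [0.22, 0.638, 0.405] pointing down, gripper open.
Joint ranges: [-176.03, 176.03], [-82.01, 121.73], [-58.28, 71.71], [-173.87, 95.51], [-174.79, -0.11], [-173.66, 173.66]. Speed limits (degrees/s): [136.94, 136.94, 172.46, 180, 180, 180].

## Interface

Orientations are given as [roll, pitch, yaw] about the fixed x, y, z axes, in that order (R = Rz(yaw) Ry(pitch) Rx(roll)).
In Python, from plant import telemetry, snapshot, workorder, nets gives the robot as it stands.
- The arm moves only by the shell command python3 -m creep 'ROWS'. ROWS is JSON, a list that holds one entry, the list of rows, each a list of 5 numbers: the shift along the tool's x, y, z normalised to -1 to 1, where 1 is 0.2 m, then the turn about the tool's z normalised to -1 to 1, where 1 is pi/2 rad, then the opening, from 0 (shut) to 1 (fully open). In form: [[[x, y, z, spin, hand], ...]]. A call has 1 to 8 rows; each row shifts and turns the commanded pose from where the row before left it, along the tool's axes as they then stand; what a row does not reach is not made up. A row lasts 1/12 s, in which the tool goes at most 41.7 mm and 7.16 degrees, less where a joint would pass 70% of its speed; a pose out of reach is approached as far as the arm can. A call with a number of a shift or a turn outside -1 to 1 is refused whole. A call with a gripper value outside its range is refused whole. The fingers move at their own pace and stop on an object; the grip force is fixed at half the most. Time passes only in rows, so rows that do not move let the fingers close. It gives the time, the measured TCP pose, the force, the opening and the grip force at its end, in the units of the state.
- telemetry.get_obs(): the state, without advancing time (a new reading comes with each control period).
- snapshot(name): name is "scene" or "top" or "wrist"; returns a dict with "frame" (420x560x3 uint8, red, green, blue), "fx", "fy", "cx", "cy" (pixels), "rvec" (rotation vector, rad) and "tvec" (3), from world to camera coordinates, as OpenCV has them; the wrist camera has in their place "mount" (4x4, takes a point from camera to tool coordinates, whose origin is the TCP and whose axes are the flange's). Camera axes: x right, y down, z forward; pixel columns grow to the right and rows downward; lengths in m; the calibration is good to about 2 mm. A picture is of the moment at which its call begins: read the wrist's pose just before it. There is no depth.
- workorder.close_job(): hands the job in; it is judged then, once.
Trained networks look in a picture, given as the dict that the camera call returned (one of the last four; its "shot" number tells which), for a name from the list of things; names that differ only in an ending like _2 or _b are one class to them, and where a whole thing is asked for, a point or a joint stands for the part that bears it (a point fixed in the world has none). Each returns a list of dicts, best first, with "confidence" (0 to 1); they miss things now and then, are a little off and sometimes report something else, mostly with a low value. They report only what shows in the picture. A call takes as long as a camera call.
- nets.find_in(picture, query): "uv" ([column, row] in pixels, amid what is visible of it).
- nets.masks_of(picture, query): "region" (420x560 bool, what is visible of it) and "uv" ([column, row] in pixels, amid what is visible of it).
- nets.landmark_of(picture, query): "uv" ([column, row] in pixels: a listed point, or the origin of a listed thing).
The state is a dict: "clock": time; "joint_pos": joint angles; "qvel": joint speeds; "tau": joint torques, N m; "tool_pos": TCP position; "orientation": TCP orientation; "force": force on the tool from outside, world axes, zero at the start; "moment": the same for the moment, N m; "opening": finger opening in m; "gripper_force": force on a finger pad.
Only numpy, scipy, OpenCV 4.12 (cv2) and the standard library are available. Lean on these libraries where they do the work, as an engineer would, in place of code of your own. Each camera call takes 0.05 s, during which the arm holds its last target. There are 200 camera calls.

## Working session

There is one attempt and no reset: what is moved stays moved. The work goes in short steps, Python scripts to look and compute and a shell command to move; the robot and the scene stay as the last step left them, time stands still between calls to the robot, and variables do not carry over. Pictures are saved under pics/ and viewed, at most 14 in all, crops included, and the job is handed in when it is done.

```bash
ls; mkdir -p pics
cat > h.py <<'E'
import numpy as np, cv2
from scipy.spatial.transform import Rotation as R
from plant import telemetry, snapshot, workorder, nets
def cam(name):
    o=telemetry.get_obs(); p=snapshot(name)
    K=np.array([[p["fx"],0,p["cx"]],[0,p["fy"],p["cy"]],[0,0,1.]])
    if "mount" in p:
        T=np.eye(4);T[:3,:3]=R.from_euler('xyz',o["orientation"],degrees=True).as_matrix();T[:3,3]=o["tool_pos"]
        W=T@np.array(p["mount"])
        Rw,c=W[:3,:3],W[:3,3]
    else:
        Rc=R.from_rotvec(np.ravel(p["rvec"])).as_matrix();Rw=Rc.T;c=-Rc.T@np.ravel(p["tvec"])
    return p,K,Rw,c
def ray(C,uv):
    p,K,Rw,c=C; d=Rw@np.linalg.solve(K,[uv[0],uv[1],1.]); return c,d/np.linalg.norm(d)
def onz(C,uv,z):
    c,d=ray(C,uv); return c+d*(z-c[2])/d[2]
def proj(C,X):
    p,K,Rw,c=C; q=K@(Rw.T@(np.array(X)-c)); return q[:2]/q[2]
def tri(rs):
    A=np.zeros((3,3));b=np.zeros(3)
    for c,d in rs:
        P=np.eye(3)-np.outer(d,d);A+=P;b+=P@c
    X=np.linalg.solve(A,b); return X,[float(np.linalg.norm((np.eye(3)-np.outer(d,d))@(X-c))) for c,d in rs]
def save(C,name): cv2.imwrite('pics/'+name,cv2.cvtColor(C[0]["frame"],cv2.COLOR_RGB2BGR))
E
python3 - <<'E'
from h import *
print(telemetry.get_obs())
S=cam("scene");T=cam("top");save(S,'s0.png');save(T,'t0.png')
print(S[3],T[3])
for n in ["ejector_tab","bay_mouth","key_blue_top","key_yellow_top","key_green_top","key_red_top","machine","tray","pack","carton_a","carton_b","carton_c"]:
    a=nets.landmark_of(S,n) if 0 else nets.landmark_of(S[0],n); b=nets.landmark_of(T[0],n)
    print(n,[(np.round(x["uv"]).tolist(),round(x["confidence"],2)) for x in a[:3]],[(np.round(x["uv"]).tolist(),round(x["confidence"],2)) for x in b[:3]])
    if a and b:
        X,e=tri([ray(S,a[0]["uv"]),ray(T,b[0]["uv"])]);print('   ',X.round(4),np.round(e,4))
E
```

```text
pics
{'clock': 0.0, 'joint_pos': array([ 8.74947771e+01,  2.05910422e+01,  6.33119119e-01, -2.00855701e-02,
       -7.01346719e+01, -1.65063408e+01]), 'qvel': array([-0.06751016,  0.07206615, -0.02048627,  0.02131173,  0.01516087,
       -0.03300732]), 'tau': array([-1.02189533e-03, -5.82711411e+01,  2.93067241e+01,  6.99757621e+00,
        6.96762989e-03, -1.51598069e-04]), 'tool_pos': array([0.21983112, 0.6379925 , 0.40372201]), 'orientation': array([ 1.79905856e+02, -8.20728470e-03, -1.90183975e+01]), 'force': array([ 0.60969748, -0.24979042,  0.55325951]), 'moment': array([ 0.00265047, -0.05580276, -0.00853909]), 'gripper_force': 0.0, 'opening': 0.08769354917977433}
[ 1.2858429  -0.46040027  1.33419566] [0.38791372 0.04323248 1.98213365]
ejector_tab [] [([412.0, 230.0], 0.48)]
bay_mouth [([178.0, 283.0], 0.92)] [([357.0, 207.0], 0.81)]
    [ 0.5826 -0.2496  0.0426] [0.0034 0.0034]
key_blue_top [([127.0, 258.0], 0.51)] [([379.0, 252.0], 0.44)]
    [ 0.4245 -0.3237  0.0508] [0.0002 0.0002]
key_yellow_top [([166.0, 243.0], 0.57), ([126.0, 255.0], 0.22)] [([350.0, 239.0], 0.44)]
    
[... 291 characters left out ...]
0.0029 0.0029]
machine [([161.0, 274.0], 0.8), ([186.0, 241.0], 0.54)] [([360.0, 228.0], 0.63)]
    [ 0.5099 -0.2651  0.0101] [0.0041 0.0041]
tray [([307.0, 168.0], 0.55)] [([198.0, 237.0], 0.87)]
    [0.471  0.3205 0.0134] [0.0044 0.0044]
pack [] []
carton_a [([256.0, 229.0], 0.74), ([233.0, 205.0], 0.57)] [([278.0, 211.0], 0.79), ([279.0, 246.0], 0.51)]
    [0.5677 0.0337 0.0312] [0.0035 0.0035]
carton_b [([256.0, 229.0], 0.74), ([233.0, 205.0], 0.57)] [([278.0, 211.0], 0.79), ([279.0, 246.0], 0.51)]
    [0.5677 0.0337 0.0312] [0.0035 0.0035]
carton_c [([256.0, 229.0], 0.74), ([233.0, 205.0], 0.57)] [([278.0, 211.0], 0.79), ([279.0, 246.0], 0.51)]
    [0.5677 0.0337 0.0312] [0.0035 0.0035]
```

Run:
```python
import cv2
a=cv2.imread('pics/t0.png')[150:310,130:480]; cv2.imwrite('pics/t0c.png',cv2.resize(a,(788,360),interpolation=3))
```

```text
(no output)
```

View pics/s0.png

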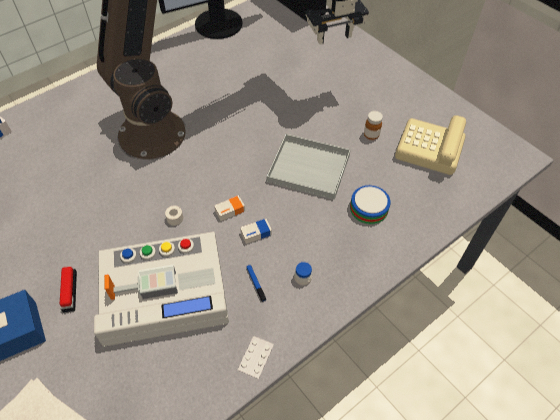

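View pics/t0c.png

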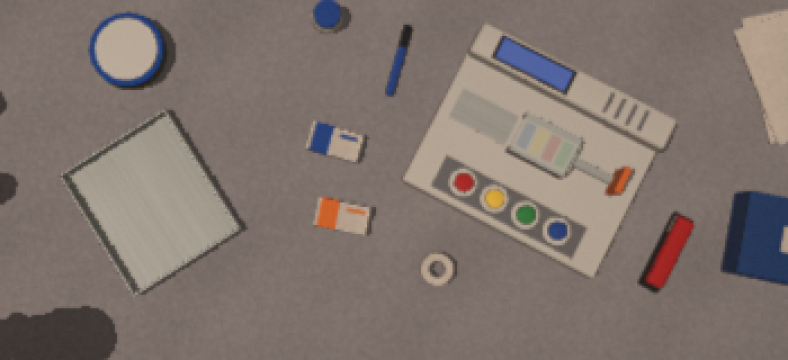

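The scene shows two cartons (blue bands at top-view px ~(279,212), orange at ~(281,246)); no green carton. The key row from the machine's right to left is blue, green, yellow, red. The tray is at ~(198,240). Next: over to the tray, look, then on to the machine.

```bash
python3 -m creep '[[[0.155,0.095,0,0,1],[0.155,0.095,0,0,1],[0.155,0.095,0,0,1],[0.155,0.095,0,0,1],[0.155,0.095,0,0,1],[0.155,0.095,0,0,1],[0.155,0.095,0,0,1],[0.155,0.095,0,0,1]]]'
python3 -m creep '[[[0.155,0.095,0,0,1],[0.155,0.095,0,0,1],[0.155,0.095,0,0,1],[0.155,0.095,0,0,1],[0,0,0,0,1],[0,0,0,0,1]]]'
python3 - <<'E'
from h import *
W=cam("wrist");save(W,'w1.png');print(np.round(W[0]["mount"],3),W[3],W[0]["fx"]);print(nets.landmark_of(W[0],"tray")[:1])
E
```

```text
clock: 1.97
tool_pos: [0.4056, 0.4121, 0.405]
orientation: [-180.0, -0.0, -19.0]
force: [0.0, 1.0, 0.2]
opening: 0.0878
gripper_force: 0.0
clock: 2.47
tool_pos: [0.4984, 0.2997, 0.4047]
orientation: [180.0, -0.0, -19.2]
force: [-0.9, -0.1, -0.4]
opening: 0.0874
gripper_force: 0.0
[[-0.    -0.964 -0.265  0.072]
 [ 1.    -0.     0.     0.001]
 [-0.    -0.265  0.964  0.02 ]
 [ 0.     0.     0.     1.   ]] [0.56575884 0.2757377  0.38437147] 377.5422697910806
[{'uv': [256.1, 217.1], 'confidence': 0.72}]
```

View pics/w1.png

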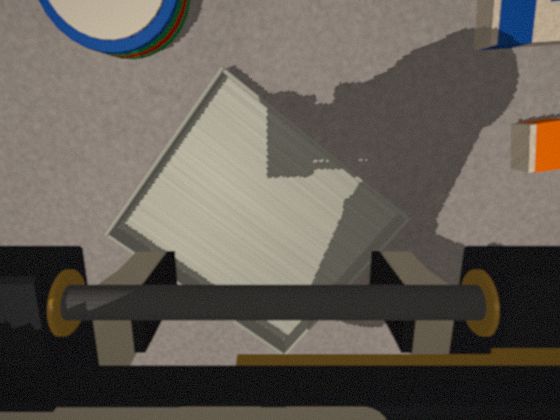

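Wrist view shows the tray: rim corners at about (226,68), (408,218), (285,352), (107,234); both cartons are at the right edge.

```bash
python3 -m creep '[[[0,0,0,0.077,1],[0,0,0,0.077,1],[0,0,0,0.077,1],[0,0,0,0.077,1],[0,0,0,0.077,1],[0,0,0,0.077,1],[0,0,0,0.077,1]]]'
python3 -m creep '[[[0,0,0,0.077,1],[0,0,0,0.077,1],[0,0,0,0.077,1],[0,0,0,0.077,1],[0,0,0,0.077,1],[0,0,0,0.077,1],[0,0,0,0.077,1]]]'
python3 -m creep '[[[0.183,-0.065,0,0,1],[0.183,-0.065,0,0,1],[0.183,-0.065,0,0,1],[0.183,-0.065,0,0,1],[0.183,-0.065,0,0,1],[0.183,-0.065,0,0,1],[0.183,-0.065,0,0,1],[0,0,0,0,1]]]'
python3 - <<'E'
from h import *
import pickle
W=cam("wrist");save(W,'w2.png');pickle.dump(W,open('w2.pkl','wb'))
E
python3 -m creep '[[[0.131,-0.14,-0.06,0,0],[0.131,-0.14,-0.06,0,0],[0.131,-0.14,-0.06,0,0],[0.131,-0.14,-0.06,0,0],[0.131,-0.14,-0.06,0,0],[0.131,-0.14,-0.06,0,0],[0.131,-0.14,-0.06,0,0],[0.131,-0.14,-0.06,0,0]]]'
python3 -m creep '[[[0,0,0,0,0],[0,0,0,0,0],[0,0,0,0,0]]]'
python3 - <<'E'
from h import *
import pickle
W=cam("wrist");save(W,'w3.png');pickle.dump(W,open('w3.pkl','wb'))
for n in ["ejector_tab","bay_mouth","key_blue_top","key_yellow_top","key_green_top","key_red_top","pack"]:
    print(n,[(np.round(x["uv"]).tolist(),round(x["confidence"],2)) for x in nets.landmark_of(W[0],n)[:2]])
E
```

```text
clock: 3.15
tool_pos: [0.4965, 0.3028, 0.4047]
orientation: [-180.0, 0.0, -67.7]
force: [-0.4, 0.4, 0.0]
opening: 0.0874
gripper_force: 0.0
clock: 3.73
tool_pos: [0.4965, 0.3028, 0.4047]
orientation: [180.0, 0.0, -116.2]
force: [0.0, 0.4, -0.5]
opening: 0.0875
gripper_force: 0.0
clock: 4.4
tool_pos: [0.4649, 0.0279, 0.405]
orientation: [180.0, -0.0, -116.1]
force: [0.4, -0.1, 0.9]
opening: 0.0878
gripper_force: 0.0
clock: 5.12
tool_pos: [0.5774, -0.2554, 0.5012]
orientation: [-180.0, 0.0, -115.9]
force: [1.6, 0.3, -0.8]
opening: 0.0401
gripper_force: 0.0
clock: 5.37
tool_pos: [0.5767, -0.2541, 0.4999]
orientation: [179.9, 0.0, -116.0]
force: [0.1, -0.4, -1.1]
opening: 0.0198
gripper_force: 0.0
ejector_tab []
bay_mouth [([270.0, 173.0], 0.67)]
key_blue_top [([380.0, 52.0], 0.56)]
key_yellow_top [([370.0, 166.0], 0.72)]
key_green_top [([377.0, 111.0], 0.78)]
key_red_top [([367.0, 215.0], 0.72)]
pack []
```

View pics/w2.png

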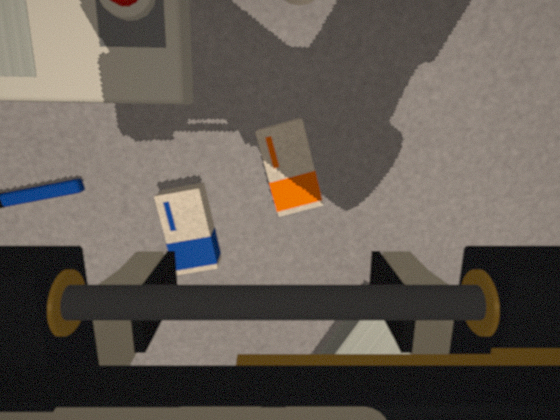

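View pics/w3.png

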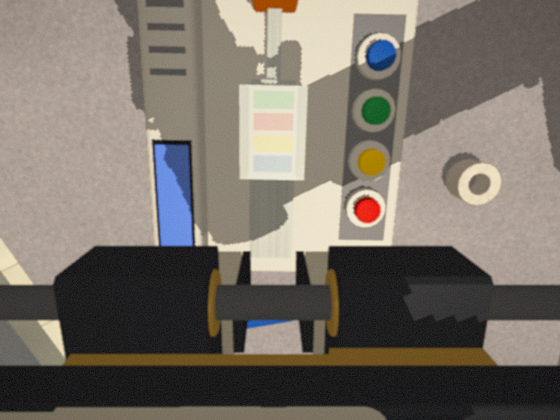

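w2 shows the blue carton (top face ~ (157,195)-(218,270)) and the orange one (~(257,130)-(322,215)); w3 shows keys blue (380,54), green (376,110), yellow (371,161), red (367,210), pack under the roof at (272,132), tab at (275,3).

```bash
cat > m.py <<'E'
from h import *
import pickle
from scipy.optimize import least_squares
W=pickle.load(open('w3.pkl','rb'));T=cam("top");S=cam("scene")
KY=dict(blue=-82.5,green=-27.5,yellow=27.5,red=82.5)
def blob(C,near,kind,r):
    f=C[0]["frame"];h=cv2.cvtColor(f,cv2.COLOR_RGB2HSV).astype(int)
    H,s,v=h[...,0],h[...,1],h[...,2]
    hue={'blue':(95,130),'green':(40,90),'yellow':(18,34),'red':(170,8)}[kind]
    m=((H>=hue[0])&(H<=hue[1])) if hue[0]<hue[1] else ((H>=hue[0])|(H<=hue[1]))
    m&=(s>130)&(v>40)
    yy,xx=np.mgrid[:420,:560]; m&=np.hypot(xx-near[0],yy-near[1])<r
    n,l,st,ce=cv2.connectedComponentsWithStats(m.astype(np.uint8))
    i=1+np.argmax(st[1:,4]); return ce[i],st[i,4]
nearW=dict(blue=(380,54),green=(376,110),yellow=(371,161),red=(367,210))
nearT=dict(red=(336,231),yellow=(350,238),green=(364,245),blue=(378,252))
pts={}
for k in KY:
    a,na=blob(W,nearW[k],k,25);b,nb=blob(T,nearT[k],k,8)
    X,e=tri([ray(W,a),ray(T,b)]); pts[k]=a; print(k,a.round(1),na,b.round(1),nb,X.round(4),np.round(e,4), onz(W,a,.069).round(4))
def f(q):
    x,y,z,t=q;r=[]
    for k in KY:
        mx,my=-.05,KY[k]/1000
        r+=list(proj(W,[x+np.cos(t)*mx-np.sin(t)*my,y+np.sin(t)*mx+np.cos(t)*my,z])-pts[k])
    return r
s=least_squares(f,[.51,-.265,.069,-.45]);print(s.x.round(4),np.degrees(s.x[3]),np.round(s.fun,1))
s2=least_squares(lambda q:f([q[0],q[1],.069,q[2]]),[.51,-.265,-.45]);x,y,t=s2.x;print(s2.x.round(4),np.degrees(t))
np.save('mach.npy',s2.x)
def mw(p): return np.array([x+np.cos(t)*p[0]-np.sin(t)*p[1],y+np.sin(t)*p[0]+np.cos(t)*p[1],p[2]])
for n,p in dict(tab=(.06,-.135,.116),mouth=(.06,.045,.045),packcorner=(.035,-.048,.075),roofL=(.06,.045,.085)).items(): print(n,mw(p).round(4),proj(W,mw(p)).round(0),proj(T,mw(p)).round(0))
# tray
P=pickle.load(open('w2.pkl','rb'))
E
python3 m.py
python3 - <<'E'
from h import *
# rebuild tray view: pose of w1
o=dict(p=[.4984,.2997,.4047],e=[180,0,-19.1]);W=snapshot("wrist")
K=np.array([[W["fx"],0,W["cx"]],[0,W["fy"],W["cy"]],[0,0,1.]]);T=np.eye(4);T[:3,:3]=R.from_euler('xyz',o['e'],degrees=True).as_matrix();T[:3,3]=o['p'];M=T@np.array(W["mount"])
C=(W,K,M[:3,:3],M[:3,3])
q=[onz(C,u,.03) for u in [(226,68),(408,218),(285,352),(107,234)]]
print(np.round(q,4),np.mean(q,0).round(4),[round(float(np.linalg.norm(q[i]-q[(i+1)%4])),4) for i in range(4)],np.degrees(np.arctan2(*(q[0]-q[3])[1::-1])),np.degrees(np.arctan2(*(q[0]-q[1])[1::-1])))
E
```

```text
blue [380.6  54.8] 655 [377.5 252.1] 35 [ 0.4232 -0.3163  0.0648] [0.0007 0.0007] [ 0.424 -0.317  0.069]
[[0.6117 0.3043 0.03  ]
 [0.4247 0.1855 0.03  ]
 [0.3207 0.3475 0.03  ]
 [0.5062 0.4708 0.03  ]] [0.4658 0.327  0.03  ] [0.2216, 0.1925, 0.2227, 0.1971] -57.645173023490905 32.42088686087188Traceback (most recent call last):
  File "m.py", line 19, in <module>
    a,na=blob(W,nearW[k],k,25);b,nb=blob(T,nearT[k],k,8)
                                    ~~~~^^^^^^^^^^^^^^^^
  File "m.py", line 14, in blob
    i=1+np.argmax(st[1:,4]); return ce[i],st[i,4]
        ~~~~~~~~~^^^^^^^^^^
    return _wrapfunc(a, 'argmax', axis=axis, out=out, **kwds)
    return bound(*args, **kwds)
ValueError: attempt to get argmax of an empty sequence
```

```bash
sed -i 's/^    a,na=blob.*$/    a,na=blob(W,nearW[k],k,25)/; s/^    X,e=tri.*$/    pts[k]=a; print(k,a.round(1),na,onz(W,a,.069).round(4))/' m.py; python3 m.py
```

```text
blue [380.6  54.8] 655 [ 0.424 -0.317  0.069]
green [375.7 110.2] 571 [ 0.4488 -0.2688  0.069 ]
yellow [371.1 161.8] 599 [ 0.4736 -0.2205  0.069 ]
red [366.9 209.5] 521 [ 0.4981 -0.1726  0.069 ]
[ 0.5042 -0.2663  0.0623 -0.474 ] -27.159210061508045 [-0.   0.   0.   0.   0.  -0.1 -0.   0.1]
[ 0.5057 -0.2673 -0.4729] -27.09422691229664
tab [ 0.4976 -0.4148  0.116 ] [273. -23.] [409. 230.]
mouth [ 0.5796 -0.2546  0.045 ] [270. 173.] [359. 208.]
packcorner [ 0.515 -0.326  0.075] [296.  87.] [381. 226.]
roofL [ 0.5796 -0.2546  0.085 ] [270. 179.] [361. 207.]
```

```bash
cat > go.py <<'E'
import sys
from h import *
# usage: go.py m|w|t x y z yaw ; TCP target in machine/world/tray frame (metres, deg); prints shift units in present tool axes
fr=sys.argv[1]; v=np.array(list(map(float,sys.argv[2:6])))
mx=np.load('mach.npy');F={'m':(mx[0],mx[1],np.degrees(mx[2])),'w':(0,0,0),'t':(.466,.327,32.4)}[fr]
o=telemetry.get_obs();Rm=R.from_euler('xyz',o["orientation"],degrees=True).as_matrix()
r=lambda a:np.array([[np.cos(a),-np.sin(a)],[np.sin(a),np.cos(a)]])
a=np.radians(F[2]);w=np.r_[r(a)@v[:2]+F[:2],v[2]]
d=Rm.T@(w-o["tool_pos"])
yaw=v[3]+F[2]; sp=-((yaw-o["orientation"][2]+180)%360-180)
c=r(-a)@(o["tool_pos"][:2]-F[:2])
print('world',w.round(4),'r',round(float(np.hypot(*w[:2])),3),'| shift units',(d/.2).round(3),'spin',round(sp/90,3),f'({sp:.1f} deg)','| now in frame',c.round(4),o["tool_pos"][2].round(4),'j6',o["joint_pos"][5].round(1),'F',np.round(o["force"],1),'op',round(o["opening"],4))
E
python3 -m creep '[[[0,0,0,0.012,0],[0,0,0,0,0]]]'; python3 go.py m 0.06 -0.17 0.35 -90
```

```text
clock: 6.18
tool_pos: [0.5759, -0.2555, 0.5007]
orientation: [-180.0, -0.0, -117.2]
force: [-0.4, -0.2, -0.3]
opening: 0.0004
gripper_force: 0.0
world [ 0.4817 -0.446   0.35  ] r 0.656 | shift units [ 1.063 -0.017  0.753] spin -0.001 (-0.1 deg) | now in frame [0.0571 0.0425] 0.5007 j6 -21.0 F [-0.4 -0.2 -0.3] op 0.0004
```

```bash
python3 -m creep '[[[0.133,-0.002,0.094,0,0],[0.133,-0.002,0.094,0,0],[0.133,-0.002,0.094,0,0],[0.133,-0.002,0.094,0,0],[0.133,-0.002,0.094,0,0],[0.133,-0.002,0.094,0,0],[0.133,-0.002,0.094,0,0],[0.133,-0.002,0.094,0,0]]]'
python3 -m creep '[[[0,0,0,0,0],[0,0,0,0,0]]]'
python3 go.py m 0.06 -0.17 0.253 -90
python3 - <<'E'
from h import *
W=cam("wrist");save(W,'w4.png')
mx=np.load('mach.npy')
E
```

```text
clock: 6.85
tool_pos: [0.4811, -0.4474, 0.3494]
orientation: [-180.0, -0.0, -117.1]
force: [0.1, -0.5, -0.1]
opening: 0.0003
gripper_force: 0.0
clock: 7.02
tool_pos: [0.4807, -0.4475, 0.3485]
orientation: [179.8, -0.0, -117.3]
force: [0.3, -0.1, 0.9]
opening: 0.0004
gripper_force: 0.0
world [ 0.4817 -0.446   0.253 ] r 0.656 | shift units [-0.009 -0.003  0.478] spin -0.002 (-0.2 deg) | now in frame [ 0.0598 -0.1717] 0.3485 j6 -1.3 F [ 0.3 -0.1  0.9] op 0.0004
```

View pics/w4.png

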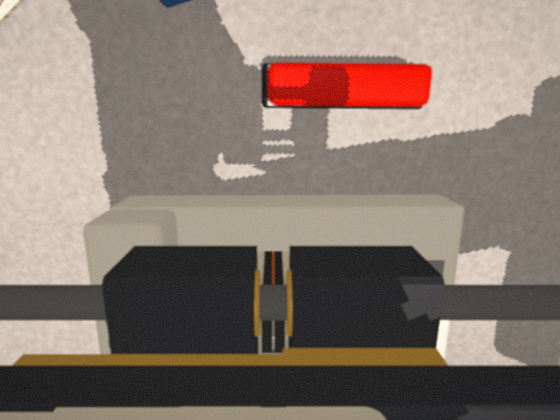

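The shut fingers stand behind the orange tab (seen between them at (273,270)); the stapler is well clear.

```bash
python3 -m creep '[[[0,0,0.12,0,0],[0,0,0.12,0,0],[0,0,0.12,0,0],[0,0,0.118,0,0],[0,0,0,0,0]]]'
python3 -m creep '[[[-0.04,0,0,0,0],[-0.04,0,0,0,0],[-0.04,0,0,0,0],[-0.04,0,0,0,0],[-0.04,0,0,0,0],[-0.04,0,0,0,0],[-0.04,0,0,0,0],[-0.04,0,0,0,0]]]'
python3 -m creep '[[[-0.04,0,0,0,0],[-0.04,0,0,0,0],[-0.04,0,0,0,0],[0,0,0,0,0]]]'
python3 go.py m 0.06 -0.071 0.253 -90
```

```text
clock: 7.48
tool_pos: [0.4814, -0.4446, 0.251]
orientation: [179.7, 0.1, -117.1]
force: [-1.8, 0.7, -1.2]
opening: 0.0005
gripper_force: 0.0
clock: 8.15
tool_pos: [0.5116, -0.3889, 0.2554]
orientation: [-179.9, -0.0, -117.1]
force: [-0.1, -5.9, 2.5]
opening: 0.0002
gripper_force: 2.3
clock: 8.48
tool_pos: [0.5226, -0.3668, 0.2547]
orientation: [-180.0, 0.0, -117.1]
force: [0.3, -4.7, 1.6]
opening: 0.0001
gripper_force: 1.7
world [ 0.5268 -0.3579  0.253 ] r 0.637 | shift units [-0.049  0.002  0.009] spin 0.0 (0.0 deg) | now in frame [ 0.0603 -0.0808] 0.2547 j6 -9.5 F [ 0.3 -4.7  1.6] op 0.0001
```

```bash
python3 -m creep '[[[-0.025,0,0,0,0],[-0.025,0,0,0,0],[0,0,0,0,0],[0,0,0,0,0]]]'
python3 go.py m 0.06 -0.069 0.253 -90
python3 -m creep '[[[-0.02,0,0,0,0],[-0.02,0,0,0,0],[0,0,0,0,0],[0,0,0,0,0]]]'
python3 go.py m 0.06 -0.065 0.253 -90
```

```text
clock: 8.82
tool_pos: [0.5265, -0.359, 0.2545]
orientation: [180.0, -0.0, -117.1]
force: [-0.5, -4.7, 1.7]
opening: 0.0002
gripper_force: 1.9
world [ 0.5277 -0.3561  0.253 ] r 0.637 | shift units [-0.016  0.001  0.008] spin -0.0 (-0.0 deg) | now in frame [ 0.0602 -0.0721] 0.2545 j6 -10.3 F [-0.5 -4.7  1.7] op 0.0002
clock: 9.15
tool_pos: [0.5282, -0.3557, 0.2546]
orientation: [179.9, -0.3, -117.2]
force: [-7.3, -28.0, -0.6]
opening: 0.0004
gripper_force: 14.3
world [ 0.5295 -0.3525  0.253 ] r 0.636 | shift units [-0.017  0.001  0.008] spin -0.001 (-0.1 deg) | now in frame [ 0.0603 -0.0684] 0.2546 j6 -11.1 F [ -7.3 -28.   -0.6] op 0.0004
```

The end stop is reached (force jumped to 28 N). Back off, rise and look.

```bash
python3 -m creep '[[[0.06,0,0,0,0],[0.08,0,0,0,0],[0.09,0,0,0,0],[0.1,0,0,0,0],[0.1,0,0,0,0],[0.08,0,0,0,0],[0,0,0,0,0]]]'
python3 -m creep '[[[0,0,-0.2,0,0],[0,0,-0.2,0,0],[0,0,-0.2,0,0],[0,0,-0.2,0,0],[0,0,-0.1,0,0]]]'
python3 -m creep '[[[-0.15,0,0,0,1],[-0.15,0,0,0,1],[-0.15,0,0,0,1],[-0.15,0,0,0,1],[-0.15,0,0,0,1],[-0.15,0,0,0,1],[-0.15,0,0,0,1],[0,0,0,0,1]]]'
python3 go.py m 0.06 0.08 0.229 -90
python3 - <<'E'
from h import *
import pickle
W=cam("wrist");save(W,'w5.png');pickle.dump(W,open('w5.pkl','wb'))
print(nets.landmark_of(W[0],"pack")[:2])
E
```

```text
clock: 9.73
tool_pos: [0.4819, -0.4442, 0.2535]
orientation: [179.9, 0.1, -117.3]
force: [0.7, -0.1, 0.4]
opening: 0.0005
gripper_force: 0.0
clock: 10.15
tool_pos: [0.484, -0.4423, 0.4398]
orientation: [-179.7, -0.0, -117.1]
force: [1.3, -0.3, 1.4]
opening: -0.0
gripper_force: 0.0
clock: 10.82
tool_pos: [0.5811, -0.2511, 0.4336]
orientation: [179.9, 0.1, -116.9]
force: [-0.1, -1.6, -1.4]
opening: 0.0484
gripper_force: 0.0
world [ 0.5956 -0.2234  0.229 ] r 0.636 | shift units [-0.155 -0.003  1.023] spin 0.002 (0.2 deg) | now in frame [0.0598 0.0488] 0.4336 j6 -21.1 F [-0.1 -1.6 -1.4] op 0.0484
[{'uv': [273.9, 206.6], 'confidence': 0.75}]
```

View pics/w5.png

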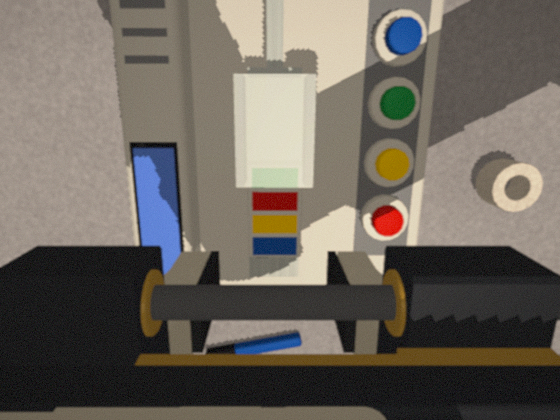

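Pack stands out of the bay: lids at (275,202), (275,224), (275,246); still partly under the clear roof ending at row ~187.

```bash
python3 - <<'E'
from h import *
import pickle
W=pickle.load(open('w5.pkl','rb'));mx=np.load('mach.npy');a=mx[2];r=np.array([[np.cos(a),np.sin(a)],[-np.sin(a),np.cos(a)]])
for uv,z in [((273.9,206.6),.06),((253,224),.075),((299,224),.075),((275,202),.076),((275,246),.076)]:
    print(uv,(r@(onz(W,uv,z)[:2]-mx[:2])).round(4))
E
python3 -m creep '[[[-0.15,0,0.1,0,1],[0,0,0.15,0,1],[0,0,0.15,0,1],[0,0,0.15,0,1],[0,0,0.15,0,1],[0,0,0.1,0,1],[0,0,0,0,1],[0,0,0,0,1]]]'
python3 go.py m 0.06 0.08 0.229 -90
```

```text
(273.9, 206.6) [0.0582 0.0697]
(253, 224) [0.0779 0.0827]
(299, 224) [0.0347 0.0826]
(275, 202) [0.0573 0.0612]
(275, 246) [0.0571 0.1043]
clock: 11.58
tool_pos: [0.5925, -0.2296, 0.2738]
orientation: [179.8, -0.1, -117.2]
force: [0.8, -0.3, 1.2]
opening: 0.0879
gripper_force: 0.0
world [ 0.5956 -0.2234  0.229 ] r 0.636 | shift units [-0.035 -0.     0.224] spin -0.001 (-0.1 deg) | now in frame [0.0601 0.0731] 0.2738 j6 -23.5 F [ 0.8 -0.3  1.2] op 0.0879
```

```bash
python3 -m creep '[[[-0.04,0.01,0,0,1],[0,0,0.12,0,1],[0,0,0.104,0,1],[0,0,0,0,1],[0,0,0,0,0.3],[0,0,0,0,0.3],[0,0,0,0,0.3],[0,0,0,0,0]]]'
python3 -m creep '[[[0,0,0,0,0],[0,0,0,0,0],[0,0,0,0,0],[0,0,0,0,0]]]'
python3 go.py m 0.06 0.13 0.229 -90
```

```text
clock: 12.25
tool_pos: [0.5955, -0.2211, 0.2316]
orientation: [-179.9, 0.0, -117.1]
force: [-0.1, -0.3, -0.3]
opening: 0.0664
gripper_force: 0.0
clock: 12.58
tool_pos: [0.595, -0.221, 0.2304]
orientation: [-180.0, 0.0, -117.1]
force: [-1.7, 1.1, 5.4]
opening: 0.0498
gripper_force: 30.0
world [ 0.6183 -0.1789  0.229 ] r 0.644 | shift units [-0.24  -0.008  0.007] spin -0.0 (-0.0 deg) | now in frame [0.0584 0.0819] 0.2304 j6 -24.3 F [-1.7  1.1  5.4] op 0.0498
```

```bash
python3 -m creep '[[[-0.032,0,0,0,0],[-0.032,0,0,0,0],[-0.032,0,0,0,0],[-0.032,0,0,0,0],[-0.032,0,0,0,0],[-0.032,0,0,0,0],[-0.032,0,0,0,0],[-0.026,0,0,0,0]]]'
python3 -m creep '[[[0,0,0,0,0],[0,0,0,0,0],[0,0,-0.05,0,0],[0,0,0,0,0]]]'
python3 go.py m 0.06 0.13 0.40 -90
```

```text
clock: 13.25
tool_pos: [0.6182, -0.176, 0.2304]
orientation: [-180.0, -0.0, -117.1]
force: [-1.1, -4.3, 6.4]
opening: 0.0498
gripper_force: 30.0
clock: 13.58
tool_pos: [0.6184, -0.176, 0.2412]
orientation: [-179.9, 0.0, -117.1]
force: [0.3, 0.1, -0.1]
opening: 0.0498
gripper_force: 30.0
world [ 0.6183 -0.1789  0.4   ] r 0.644 | shift units [ 0.013 -0.008 -0.794] spin 0.0 (0.0 deg) | now in frame [0.0587 0.1327] 0.2412 j6 -28.6 F [ 0.3  0.1 -0.1] op 0.0498
```

```bash
python3 -m creep '[[[0,0,-0.15,0.01,0],[0,0,-0.2,0.03,0],[0,0,-0.2,0.06,0],[0,0,-0.2,0.06,0],[0,0,-0.1,0.06,0],[0,0,0,0.06,0],[0,0,0,0.06,0],[0,0,0,0,0]]]'
python3 go.py t 0.05 0 0.41 180
python3 - <<'E'
from h import *
S=cam("scene");T=cam("top")
for n in ["pill_bottle","wheels","jar","tray"]:
    a=nets.landmark_of(S[0],n);b=nets.landmark_of(T[0],n)
    if a and b: print(n,a[0]["confidence"],b[0]["confidence"],*tri([ray(S,a[0]["uv"]),ray(T,b[0]["uv"])]))
E
```

```text
clock: 14.25
tool_pos: [0.6175, -0.1762, 0.4103]
orientation: [180.0, 0.1, -148.0]
force: [-0.4, -0.2, -1.2]
opening: 0.0497
gripper_force: 30.0
world [0.5082 0.3538 0.41  ] r 0.619 | shift units [-0.943  2.536  0.003] spin -0.004 (-0.4 deg) | now in frame [-0.1417 -0.5061] 0.4103 j6 -59.4 F [-0.4 -0.2 -1.2] op 0.0497
pill_bottle 0.88 0.81 [ 0.47844961  0.60225236 -0.00510734] [0.008356101610143699, 0.008356101610143806]
wheels 0.59 0.94 [ 0.71129814  0.36614355 -0.00786777] [0.005191838247148211, 0.00519183824714815]
jar 0.57 0.61 [7.70444289e-01 4.44122656e-02 6.36136332e-04] [0.0004861332585361537, 0.00048613325853617075]
tray 0.76 0.95 [0.47059563 0.32330015 0.00469192] [0.003818787152578481, 0.0038187871525784942]
```

```bash
python3 -m creep '[[[-0.059,0.1585,0,0,0],[-0.059,0.1585,0,0,0],[-0.059,0.1585,0,0,0],[-0.059,0.1585,0,0,0],[-0.059,0.1585,0,0,0],[-0.059,0.1585,0,0,0],[-0.059,0.1585,0,0,0],[-0.059,0.1585,0,0,0]]]'
python3 -m creep '[[[-0.059,0.1585,0,0,0],[-0.059,0.1585,0,0,0],[-0.059,0.1585,0,0,0],[-0.059,0.1585,0,0,0],[-0.059,0.1585,0,0,0],[-0.059,0.1585,0,0,0],[-0.059,0.1585,0,0,0],[-0.059,0.1585,0,0,0]]]'
python3 -m creep '[[[0,0,0,0,0],[0,0,0,0,0],[0,0,0,0,0]]]'
python3 go.py t 0 0.04 0.41 180
python3 - <<'E'
from h import *
import pickle
W=cam("wrist");save(W,'w6.png');pickle.dump(W,open('w6.pkl','wb'))
E
```

```text
clock: 15.42
tool_pos: [0.5614, 0.0898, 0.4101]
orientation: [-180.0, 0.0, -147.7]
force: [1.9, 0.9, -1.0]
opening: 0.05
gripper_force: 30.0
clock: 16.08
tool_pos: [0.5057, 0.3547, 0.4101]
orientation: [180.0, 0.0, -147.7]
force: [-0.2, 0.7, -0.5]
opening: 0.0498
gripper_force: 30.0
clock: 16.33
tool_pos: [0.5062, 0.3532, 0.4096]
orientation: [-180.0, -0.0, -147.7]
force: [0.9, 0.1, -0.8]
opening: 0.0499
gripper_force: 30.0
world [0.4446 0.3608 0.41  ] r 0.573 | shift units [ 0.24   0.197 -0.002] spin -0.001 (-0.1 deg) | now in frame [0.0479 0.0006] 0.4096 j6 -110.7 F [ 0.9  0.1 -0.8] op 0.0499
```

View pics/w6.png

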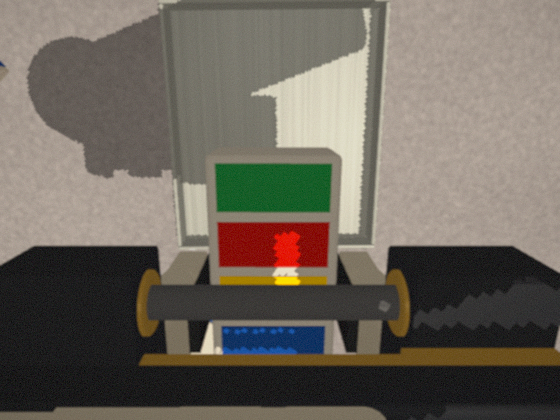

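Pack is held straight; tray rim corners at (162,3), (386,3), (374,247), (178,247).

Run:
```python
from h import *
import pickle
from scipy.optimize import least_squares
W=pickle.load(open('w6.pkl','rb'))
T=np.eye(4);T[:3,:3]=R.from_euler('xyz',[180,0,-19.1],degrees=True).as_matrix();T[:3,3]=[.4984,.2997,.4047];M=T@np.array(W[0]["mount"])
C1=(W[0],W[1],M[:3,:3],M[:3,3])
# outer corners tray frame order: (-,+)... tool x=-tray x, tool y = +tray y ; image up=tray -x, right=+tray y
obs=[(W,(162,3),(-1,-1)),(W,(386,3),(-1,1)),(W,(374,247),(1,1)),(W,(178,247),(1,-1)),
 (C1,(226,68),(1,-1)),(C1,(408,218),(-1,-1)),(C1,(285,352),(-1,1)),(C1,(107,234),(1,1))]
def f(q,idx=range(8)):
    r=[]
    for i in idx:
        C,uv,s=obs[i]; l=np.array([s[0]*.115,s[1]*.1]);a=q[2];z=q[3]
        r+=list(proj(C,[q[0]+np.cos(a)*l[0]-np.sin(a)*l[1],q[1]+np.sin(a)*l[0]+np.cos(a)*l[1],z])-uv)
    return r
for idx in (range(4),range(8)):
    s=least_squares(f,[.466,.327,.565,.03],args=(idx,));print(s.x.round(4),np.degrees(s.x[2]),s.fun.round(1))
for i in range(4): print(onz(W,obs[i][1],.03).round(4))
```

```text
[0.4662 0.3297 0.5694 0.0188] 32.625515479648286 [-0.6  0.4  1.6 -0.9 -2.8 -0.2  1.7  0.8]
[0.4646 0.3293 0.5702 0.0193] 32.67161570694999 [-0.5 -1.6  2.4 -3.1 -2.1 -1.6  2.  -0.4 -2.8 -1.9 -0.3 -1.3 -1.4  0.
 -0.1 -3.1]
[0.4233 0.1877 0.03  ]
[0.3207 0.35   0.03  ]
[0.5059 0.4736 0.03  ]
[0.612  0.3059 0.03  ]
```

```bash
sed -i 's/(.466,.327,32.4)/(.466,.329,32.6)/' go.py; 
python3 -m creep '[[[0.09,0.1,0.1,0,0],[0.09,0.1,0.15,0,0],[0,0,0.15,0,0],[0,0,0.15,0,0],[0,0,0.15,0,0],[0,0,0.1,0,0],[0,0,0,0,0],[0,0,0,0,0]]]'
python3 go.py t 0.012 0.04 0.192 180
```

```text
clock: 17.05
tool_pos: [0.455, 0.3667, 0.2497]
orientation: [-179.9, -0.1, -147.8]
force: [1.0, 1.0, 0.3]
opening: 0.05
gripper_force: 30.0
world [0.4546 0.3692 0.192 ] r 0.586 | shift units [-0.005  0.012  0.288] spin -0.004 (-0.4 deg) | now in frame [0.011  0.0377] 0.2497 j6 -115.8 F [1.  1.  0.3] op 0.05
```

```bash
python3 -m creep '[[[0,0.012,0.08,-0.004,0],[0,0,0.08,0,0],[0,0,0.06,0,0],[0,0,0.04,0,0],[0,0,0.025,0,0],[0,0,0,0,0],[0,0,0,0,0]]]'
python3 go.py t 0.012 0.04 0.189 180
```

```text
clock: 17.63
tool_pos: [0.4536, 0.3699, 0.1938]
orientation: [180.0, 0.1, -147.3]
force: [-0.1, 0.2, -0.2]
opening: 0.0498
gripper_force: 30.0
world [0.4546 0.3692 0.189 ] r 0.586 | shift units [-0.002 -0.006  0.024] spin 0.001 (0.1 deg) | now in frame [0.0117 0.0411] 0.1938 j6 -115.7 F [-0.1  0.2 -0.2] op 0.0498
```

```bash
python3 -m creep '[[[0,0,0.012,0,0],[0,0,0.012,0,0],[0,0,0,0,0],[0,0,0,0,0]]]'
python3 -m creep '[[[0,0,0,0,0.64],[0,0,0,0,0.64],[0,0,0,0,0.64],[0,0,-0.05,0,0.64],[0,0,-0.15,0,0.7],[0,0,-0.2,0,1],[0,0,-0.2,0,1],[0,0,-0.2,0,1]]]'
python3 -m creep '[[[0,0,-0.15,0,1],[0,0,-0.15,0,1],[0,0,0,0,1],[0,0,0,0,1]]]'
python3 - <<'E'
from h import *
S=cam("scene");T=cam("top");save(T,'t1.png')
for n in ["carton_a"]:
    for C in (S,T):
        print(n,[(np.round(x["uv"],1).tolist(),round(x["confidence"],2),onz(C,x["uv"],.015).round(4)) for x in nets.landmark_of(C[0],n)[:4]])
E
python3 go.py w 0.48 0.12 0.4 -116
```

```text
clock: 17.97
tool_pos: [0.4536, 0.3702, 0.1893]
orientation: [180.0, 0.1, -147.3]
force: [-1.0, -0.9, 6.2]
opening: 0.0502
gripper_force: 30.0
clock: 18.63
tool_pos: [0.453, 0.3693, 0.3505]
orientation: [-180.0, -0.0, -147.3]
force: [0.8, 2.5, -0.5]
opening: 0.0759
gripper_force: 0.0
clock: 18.97
tool_pos: [0.4533, 0.3697, 0.411]
orientation: [179.9, 0.3, -147.3]
force: [0.3, -0.0, 0.1]
opening: 0.0875
gripper_force: 0.0
carton_a [([230.2, 207.5], 0.89, array([0.4416, 0.023 , 0.015 ])), ([257.0, 227.7], 0.73, array([0.5543, 0.0426, 0.015 ]))]
carton_a [([278.2, 210.9], 0.64, array([0.5718, 0.0352, 0.015 ])), ([278.7, 243.4], 0.61, array([0.4535, 0.0326, 0.015 ])), ([411.6, 232.5], 0.37, array([ 0.4962, -0.4495,  0.015 ]))]
world [0.48 0.12 0.4 ] r 0.495 | shift units [ 0.559 -1.123  0.037] spin -0.348 (-31.4 deg) | now in frame [0.453  0.3694] 0.4069 j6 -115.7 F [ 0.3  1.1 -0. ] op 0.0875
```

```bash
python3 -m creep '[[[0.06,-0.148,0,0,1],[0.06,-0.148,0,0,1],[0.06,-0.148,0,0,1],[0.06,-0.148,0,0,1],[0.06,-0.148,0,0,1],[0.06,-0.148,0,0,1],[0.06,-0.148,0,0,1],[0.06,-0.148,0,0,1]]]'
python3 -m creep '[[[0,0,0,-0.07,1],[0,0,0,-0.07,1],[0,0,0,-0.07,1],[0,0,0,-0.07,1],[0,0,0,-0.07,1],[0,0,0,-0.07,1],[0,0,0,-0.06,1],[0,0,0,0,1]]]'
cat > car.py <<'E'
from h import *
import sys
W=cam("wrist");save(W,sys.argv[1])
for m in nets.masks_of(W[0],"carton_a")[:3]:
    g=m["region"];px=cv2.cvtColor(W[0]["frame"],cv2.COLOR_RGB2HSV)[g]
    hue=px[(px[:,1]>130)&(px[:,2]>50)][:,0]
    c,_=cv2.findContours(g.astype(np.uint8),cv2.RETR_EXTERNAL,cv2.CHAIN_APPROX_NONE);c=max(c,key=cv2.contourArea)
    q=np.array([onz(W,u,.03)[:2] for u in c[:,0]],np.float32)
    (cx,cy),(w,h),a=cv2.minAreaRect((q*1000).astype(np.float32))
    if w<h: a+=90
    print('conf',round(m["confidence"],2),'hue',np.median(hue) if len(hue) else None,'uv',np.round(m["uv"]),'centre mm',round(cx,1),round(cy,1),'size',round(w,1),round(h,1),'long-axis yaw',round(a,1))
print([(np.round(x["uv"],1).tolist(),round(x["confidence"],2),onz(W,x["uv"],.015).round(4)) for x in nets.landmark_of(W[0],"carton_a")[:3]])
E
python3 car.py w7.png
```

```text
clock: 19.83
tool_pos: [0.5, 0.117, 0.4071]
orientation: [-180.0, -0.1, -147.3]
force: [0.9, 0.2, 0.2]
opening: 0.0873
gripper_force: 0.0
clock: 20.5
tool_pos: [0.5001, 0.1185, 0.407]
orientation: [179.9, -0.1, -103.9]
force: [-0.4, 0.3, -0.3]
opening: 0.0875
gripper_force: 0.0
conf 0.89 hue 14.0 uv [306.  64.] centre mm 444.2 20.7 size 85.4 47.3 long-axis yaw 79.3
conf 0.75 hue 108.0 uv [186. 111.] centre mm 561.4 33.7 size 86.5 49.7 long-axis yaw 73.6
[([187.2, 111.3], 0.89, array([0.5619, 0.0319, 0.015 ])), ([344.6, 344.3], 0.75, array([0.4654, 0.3179, 0.015 ])), ([305.3, 67.2], 0.65, array([0.4442, 0.0205, 0.015 ]))]
```

View pics/w7.png

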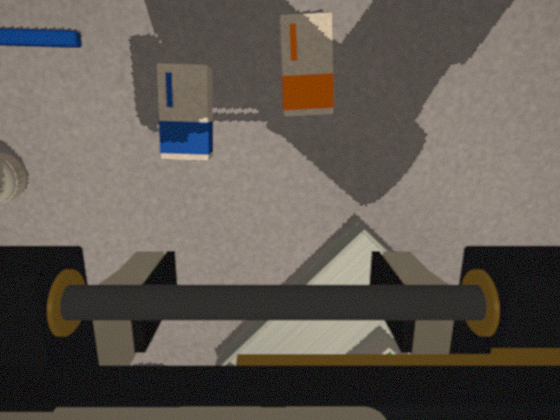

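Orange carton at (308,64), blue at (186,110), both lying nearly in line with the tool (yaw ≈ -103). Height check and approach:

```bash
python3 - <<'E'
from h import *
import pickle
A=pickle.load(open('w2.pkl','rb'));B=cam("wrist")
for lo,hi in ((5,16),(100,120)):
    u=[]
    for C,box in ((A,(120,110,340,275)),(B,(140,5,345,165))):
        h=cv2.cvtColor(C[0]["frame"],cv2.COLOR_RGB2HSV);m=(h[...,0]>=lo)&(h[...,0]<=hi)&(h[...,1]>150)&(h[...,2]>60)
        z=np.zeros_like(m);x0,y0,x1,y1=box;z[y0:y1,x0:x1]=m[y0:y1,x0:x1]
        n,l,st,ce=cv2.connectedComponentsWithStats(z.astype(np.uint8));i=1+np.argmax(st[1:,4]);u.append(ce[i])
    print(u,*tri([ray(A,u[0]),ray(B,u[1])]))
E
python3 go.py w 0.444 0.020 0.30 -103
```

```text
[array([295.24751773, 190.91702128]), array([307.13306452,  90.59331797])] [0.44809195 0.04197515 0.02940601] [0.00011187304444964263, 0.00011187304444964376]
[array([194.91835017, 252.1540404 ]), array([185.74628793, 137.45448677])] [0.56710687 0.05486755 0.02665375] [0.0008019515620840484, 0.0008019515620839551]
world [0.444 0.02  0.3  ] r 0.444 | shift units [0.546 0.15  0.538] spin -0.015 (-1.3 deg) | now in frame [0.5001 0.1185] 0.4076 j6 -49.6 F [ 0.1 -0.3 -0. ] op 0.0878
```

```bash
python3 -m creep '[[[0.091,0.025,0.09,-0.015,1],[0.091,0.025,0.09,0,1],[0.091,0.025,0.09,0,1],[0.091,0.025,0.09,0,1],[0.091,0.025,0.09,0,1],[0.091,0.025,0.09,0,1],[0,0,0,0,1],[0,0,0,0,1]]]'
python3 go.py w 0.444 0.020 0.186 -103
```

```text
clock: 21.37
tool_pos: [0.4458, 0.0182, 0.2994]
orientation: [179.9, -0.1, -103.0]
force: [1.0, 0.3, 0.7]
opening: 0.0876
gripper_force: 0.0
world [0.444 0.02  0.186] r 0.444 | shift units [-0.008  0.01   0.567] spin 0.001 (0.0 deg) | now in frame [0.4458 0.0182] 0.2994 j6 -40.8 F [1.  0.3 0.7] op 0.0876
```

```bash
python3 -m creep '[[[0,0.01,0.15,0,1],[0,0,0.15,0,1],[0,0,0.13,0,1],[0,0,0.08,0,1],[0,0,0.057,0,1],[0,0,0,0,1],[0,0,0,0,0.3],[0,0,0,0,0.3]]]'
python3 -m creep '[[[0,0,0,0,0.3],[0,0,0,0,0.2],[0,0,0,0,0],[0,0,0,0,0],[0,0,0,0,0],[0,0,0,0,0]]]'
python3 -m creep '[[[0,0,-0.1,0,0],[0,0,-0.2,0,0],[0,0,-0.2,0,0],[0,0,-0.2,0,0],[0,0,-0.2,0,0],[0,0,-0.1,0,0],[0,0,0,0,0]]]'
python3 go.py t -0.055 -0.042 0.386 180
```

```text
clock: 22.03
tool_pos: [0.4453, 0.02, 0.1876]
orientation: [-179.9, 0.0, -102.8]
force: [0.7, -0.3, -0.4]
opening: 0.0796
gripper_force: 0.0
clock: 22.53
tool_pos: [0.4444, 0.0194, 0.1869]
orientation: [-180.0, 0.0, -102.8]
force: [-1.9, 0.4, 4.3]
opening: 0.0448
gripper_force: 29.8
clock: 23.12
tool_pos: [0.4454, 0.0195, 0.3919]
orientation: [-179.6, 0.3, -102.8]
force: [0.3, 0.8, -1.1]
opening: 0.045
gripper_force: 29.8
world [0.4423 0.264  0.386 ] r 0.515 | shift units [-1.188  0.285  0.033] spin 0.496 (44.6 deg) | now in frame [-0.1841 -0.2496] 0.3919 j6 -40.8 F [ 0.3  0.8 -1.1] op 0.045
```

```bash
python3 -m creep '[[[-0.1485,0.0356,0,0,0],[-0.1485,0.0356,0,0,0],[-0.1485,0.0356,0,0,0],[-0.1485,0.0356,0,0,0],[-0.1485,0.0356,0,0,0],[-0.1485,0.0356,0,0,0],[-0.1485,0.0356,0,0,0],[-0.1485,0.0356,0,0,0]]]'
python3 -m creep '[[[0,0,0,0.062,0],[0,0,0,0.062,0],[0,0,0,0.062,0],[0,0,0,0.062,0],[0,0,0,0.062,0],[0,0,0,0.062,0],[0,0,0,0.062,0],[0,0,0,0.062,0]]]'
python3 -m creep '[[[0,0,0.2,0,0],[0,0,0.2,0,0],[0,0,0.15,0,0],[0,0,0.1,0,0],[0,0,0,0,0],[0,0,0,0,0]]]'
python3 go.py t -0.055 -0.042 0.194 180
```

```text
clock: 23.78
tool_pos: [0.4409, 0.265, 0.3859]
orientation: [180.0, -0.0, -102.8]
force: [0.2, -0.3, -0.5]
opening: 0.0449
gripper_force: 29.8
clock: 24.45
tool_pos: [0.4413, 0.2635, 0.3858]
orientation: [-180.0, -0.1, -147.7]
force: [-0.5, 0.0, -0.6]
opening: 0.0449
gripper_force: 29.8
clock: 24.95
tool_pos: [0.4413, 0.2634, 0.2557]
orientation: [-179.9, -0.2, -147.4]
force: [-0.5, -0.1, -1.1]
opening: 0.045
gripper_force: 29.8
world [0.4423 0.264  0.194 ] r 0.515 | shift units [-0.007  0.     0.309] spin -0.0 (-0.0 deg) | now in frame [-0.0561 -0.042 ] 0.2557 j6 -110.2 F [-0.5 -0.1 -1.1] op 0.045
```

```bash
python3 -m creep '[[[-0.006,0,0.1,0,0],[0,0,0.1,0,0],[0,0,0.07,0,0],[0,0,0.03,0,0],[0,0,0.01,0,0],[0,0,0.01,0,0],[0,0,0,0,0],[0,0,0,0,0]]]'
python3 go.py t -0.055 -0.042 0.19 180
```

```text
clock: 25.62
tool_pos: [0.4428, 0.2647, 0.1937]
orientation: [180.0, 0.1, -147.4]
force: [-0.8, 0.2, -1.0]
opening: 0.0448
gripper_force: 29.8
world [0.4423 0.264  0.19  ] r 0.515 | shift units [ 0.004 -0.002  0.019] spin -0.0 (-0.0 deg) | now in frame [-0.0542 -0.0417] 0.1937 j6 -110.1 F [-0.8  0.2 -1. ] op 0.0448
```

```bash
python3 -m creep '[[[0,0,0.012,0,0],[0,0,0.008,0,0],[0,0,0,0,0],[0,0,0,0,0]]]'
python3 -m creep '[[[0,0,0,0,0.58],[0,0,0,0,0.58],[0,0,0,0,0.58],[0,0,-0.05,0,0.58],[0,0,-0.15,0,0.65],[0,0,-0.2,0,1],[0,0,-0.2,0,1],[0,0,-0.2,0,1]]]'
python3 -m creep '[[[0,0,-0.15,0,1],[0,0,-0.1,0,1],[0,0,0,0,1]]]'
python3 go.py w 0.52 0.14 0.40 -103
```

```text
clock: 25.95
tool_pos: [0.4428, 0.2648, 0.1908]
orientation: [180.0, 0.1, -147.4]
force: [-6.4, -1.3, 19.7]
opening: 0.0448
gripper_force: 29.9
clock: 26.62
tool_pos: [0.4422, 0.2639, 0.351]
orientation: [-180.0, -0.0, -147.4]
force: [0.4, 0.7, -1.7]
opening: 0.0717
gripper_force: 0.0
clock: 26.87
tool_pos: [0.4432, 0.2647, 0.4045]
orientation: [179.9, 0.5, -147.4]
force: [1.3, 1.1, 0.4]
opening: 0.0866
gripper_force: 0.0
world [0.52 0.14 0.4 ] r 0.539 | shift units [ 0.012 -0.732  0.021] spin -0.493 (-44.4 deg) | now in frame [0.4432 0.2647] 0.4045 j6 -110.1 F [1.3 1.1 0.4] op 0.0866
```

```bash
python3 -m creep '[[[0.002,-0.146,0,0,1],[0.002,-0.146,0,0,1],[0.002,-0.146,0,0,1],[0.002,-0.146,0,0,1],[0.002,-0.146,0,0,1]]]'
python3 -m creep '[[[0,0,0,-0.07,1],[0,0,0,-0.07,1],[0,0,0,-0.07,1],[0,0,0,-0.07,1],[0,0,0,-0.07,1],[0,0,0,-0.07,1],[0,0,0,-0.07,1],[0,0,0,0,1]]]'
python3 car.py w8.png
python3 go.py w 0.5615 0.0325 0.30 -103
```

```text
clock: 27.28
tool_pos: [0.5196, 0.1388, 0.3988]
orientation: [180.0, -0.0, -147.4]
force: [-0.1, 1.4, -0.4]
opening: 0.0873
gripper_force: 0.0
clock: 27.95
tool_pos: [0.5192, 0.14, 0.3986]
orientation: [180.0, -0.0, -103.1]
force: [-0.2, 0.6, 0.1]
opening: 0.0876
gripper_force: 0.0
conf 0.57 hue 108.0 uv [196.  51.] centre mm 558.7 9.4 size 81.4 49.2 long-axis yaw 74.9
conf 0.57 hue 13.0 uv [359. 272.] centre mm 448.2 242.7 size 67.8 27.4 long-axis yaw 33.2
[([368.6, 287.1], 0.98, array([0.4456, 0.2708, 0.015 ])), ([196.5, 49.9], 0.59, array([0.5579, 0.006 , 0.015 ]))]
world [0.5615 0.0325 0.3   ] r 0.562 | shift units [ 0.473 -0.332  0.493] spin -0.006 (-0.6 deg) | now in frame [0.5193 0.1401] 0.3987 j6 -49.5 F [-0.1  0.8  0.1] op 0.0878
```

View pics/w8.png

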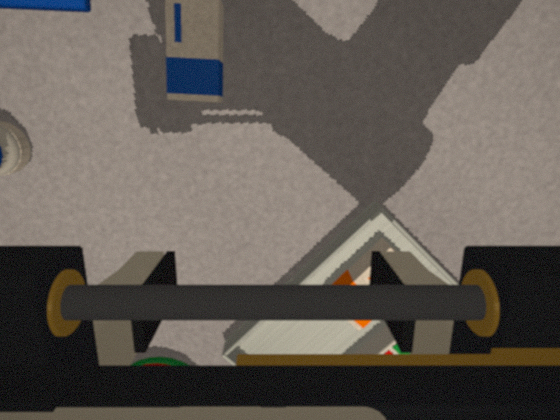

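The blue carton (end at (195,100)) has been knocked toward -y and is clipped by the image top; move over and remeasure.

```bash
python3 -m creep '[[[0.15,-0.08,0,0,1],[0.15,-0.08,0,0,1],[0,0,0,0,1],[0,0,0,0,1]]]'
python3 car.py w9.png
python3 go.py w 0.5615 0.0325 0.30 -103
```

```text
clock: 28.43
tool_pos: [0.5368, 0.0731, 0.3986]
orientation: [180.0, -0.0, -103.6]
force: [0.1, 0.2, -0.4]
opening: 0.0876
gripper_force: 0.0
conf 0.83 hue 14.0 uv [372. 342.] centre mm 472.7 261.4 size 40.7 49.0 long-axis yaw 105.5
conf 0.63 hue 108.0 uv [233. 119.] centre mm 559.3 7.0 size 85.0 45.7 long-axis yaw 74.9
[([232.8, 121.2], 0.85, array([0.5591, 0.0062, 0.015 ])), ([394.6, 335.1], 0.59, array([0.4468, 0.2684, 0.015 ])), ([47.7, 207.1], 0.5, array([0.7597, 0.0429, 0.015 ]))]
world [0.5615 0.0325 0.3   ] r 0.562 | shift units [ 0.177 -0.17   0.493] spin -0.005 (-0.4 deg) | now in frame [0.5366 0.0747] 0.3987 j6 -42.1 F [ 0.5 -0.4  0.3] op 0.0876
```

View pics/w9.png

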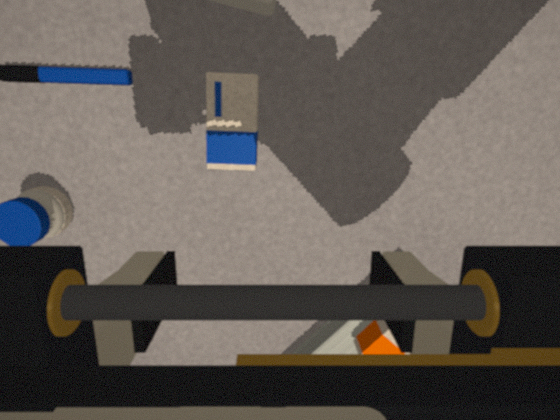

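Blue carton now centred at (233,121) → (0.559, 0.0065), aligned with the tool; marker and jar are clear of it.

```bash
python3 go.py w 0.559 0.0065 0.25 -103.5;
python3 -m creep '[[[0.1,-0.05,0.1,0,1],[0.1,-0.05,0.15,0,1],[0.095,-0.038,0.15,0,1],[0,0,0.15,0,1],[0,0,0.15,0,1],[0,0,0,0,1],[0,0,0,0,1]]]'
python3 go.py w 0.559 0.0065 0.186 -103.5
```

```text
world [0.559  0.0065 0.25  ] r 0.559 | shift units [ 0.306 -0.188  0.743] spin 0.001 (0.1 deg) | now in frame [0.5366 0.0747] 0.3987 j6 -42.1 F [ 0.5 -0.4  0.3] op 0.0876
clock: 29.17
tool_pos: [0.5497, 0.0112, 0.2579]
orientation: [179.8, -0.1, -103.3]
force: [-0.9, -0.2, 0.3]
opening: 0.0873
gripper_force: 0.0
world [0.559  0.0065 0.186 ] r 0.559 | shift units [ 0.011 -0.052  0.36 ] spin 0.002 (0.2 deg) | now in frame [0.5497 0.0112] 0.2579 j6 -34.9 F [-0.9 -0.2  0.3] op 0.0873
```

```bash
python3 -m creep '[[[0.011,-0.05,0.05,0,1],[0,0,0.1,0,1],[0,0,0.1,0,1],[0,0,0.07,0,1],[0,0,0.04,0,1],[0,0,0,0,1]]]'
python3 -m creep '[[[0,0,0,0,0.3],[0,0,0,0,0.3],[0,0,0,0,0.3],[0,0,0,0,0.2],[0,0,0,0,0],[0,0,0,0,0],[0,0,0,0,0],[0,0,0,0,0]]]'
python3 -m creep '[[[0,0,-0.1,0,0],[0,0,-0.2,0,0],[0,0,-0.2,0,0],[0,0,-0.2,0,0],[0,0,-0.2,0,0],[0,0,-0.1,0,0],[0,0,0,0,0]]]'
python3 go.py t 0.056 -0.042 0.386 180
```

```text
clock: 29.67
tool_pos: [0.5595, 0.0069, 0.187]
orientation: [-180.0, -0.0, -103.3]
force: [-0.2, -0.6, -0.6]
opening: 0.0877
gripper_force: 0.0
clock: 30.33
tool_pos: [0.5592, 0.0062, 0.1868]
orientation: [-180.0, -0.0, -103.3]
force: [-1.5, 1.3, 3.0]
opening: 0.0448
gripper_force: 29.6
clock: 30.92
tool_pos: [0.5602, 0.0062, 0.3926]
orientation: [-179.5, 0.2, -103.3]
force: [1.1, 0.2, -0.7]
opening: 0.0448
gripper_force: 29.6
world [0.5358 0.3238 0.386 ] r 0.626 | shift units [-1.517  0.484  0.035] spin 0.49 (44.1 deg) | now in frame [-0.0946 -0.3226] 0.3926 j6 -34.0 F [ 1.1  0.2 -0.7] op 0.0448
```

```bash
python3 -m creep '[[[-0.152,0.0484,0,0,0],[-0.152,0.0484,0,0,0],[-0.152,0.0484,0,0,0],[-0.152,0.0484,0,0,0],[-0.152,0.0484,0,0,0]]]'
python3 -m creep '[[[-0.152,0.0484,0,0,0],[-0.152,0.0484,0,0,0],[-0.152,0.0484,0,0,0],[-0.152,0.0484,0,0,0],[-0.152,0.0484,0,0,0]]]'
python3 -m creep '[[[0,0,0,0.061,0],[0,0,0,0.061,0],[0,0,0,0.061,0],[0,0,0,0.061,0],[0,0,0,0.061,0],[0,0,0,0.061,0],[0,0,0,0.061,0],[0,0,0,0.061,0]]]'
python3 go.py t 0.058 -0.042 0.25 180
python3 - <<'E'
from h import *
W=cam("wrist");save(W,'w10.png');T=cam("top")
for C in (W,T):
  for n in ("carton_a","pack","tray"):
    print(n,[(np.round(x["uv"],1).tolist(),round(x["confidence"],2),(R.from_euler('z',-32.6,degrees=True).apply(onz(C,x["uv"],.019)-[.466,.329,0])).round(4)) for x in nets.landmark_of(C[0],n)[:3]])
E
```

```text
clock: 31.33
tool_pos: [0.5466, 0.1665, 0.3861]
orientation: [180.0, -0.0, -103.4]
force: [1.0, 0.3, -0.6]
opening: 0.045
gripper_force: 29.6
clock: 31.75
tool_pos: [0.5345, 0.3258, 0.386]
orientation: [180.0, -0.0, -103.3]
force: [1.0, -0.9, 0.5]
opening: 0.0449
gripper_force: 29.6
clock: 32.42
tool_pos: [0.5349, 0.3242, 0.3858]
orientation: [-180.0, -0.1, -147.5]
force: [0.7, 0.1, -0.9]
opening: 0.045
gripper_force: 29.6
world [0.5375 0.3249 0.25  ] r 0.628 | shift units [-0.014 -0.004  0.679] spin -0.002 (-0.1 deg) | now in frame [ 0.0555 -0.0412] 0.3858 j6 -106.6 F [ 0.7  0.1 -0.9] op 0.045
carton_a [([268.5, 63.8], 0.69, array([-0.0531, -0.045 ,  0.019 ])), ([272.6, 278.6], 0.58, array([ 0.1481, -0.0421,  0.019 ]))]
pack [([364.7, 129.5], 0.9, array([0.0024, 0.0411, 0.019 ]))]
tray [([316.8, 123.4], 0.94, array([-0.003 , -0.0021,  0.019 ]))]
carton_a [([192.4, 212.6], 0.67, array([ 0.0916, -0.0371,  0.019 ])), ([213.3, 244.4], 0.58, array([-0.0472, -0.041 ,  0.019 ]))]
pack [([187.6, 245.8], 0.77, array([-0.002 ,  0.0402,  0.019 ]))]
tray [([199.8, 238.5], 0.79, array([-0.003 , -0.0108,  0.019 ])), ([424.9, 264.3], 0.61, array([-0.5146, -0.6482,  0.019 ]))]
```

View pics/w10.png

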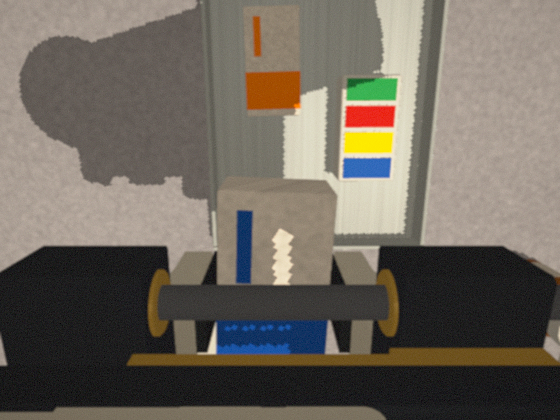

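Pack (370,128) and orange carton (272,60) lie flat in the tray; the slot for the blue carton is free. Lower it.

```bash
python3 -m creep '[[[-0.014,-0.004,0.15,0,0],[0,0,0.2,0,0],[0,0,0.2,0,0],[0,0,0.15,0,0],[0,0,0.1,0,0],[0,0,0.08,0,0],[0,0,0.06,0,0],[0,0,0,0,0]]]'
python3 go.py t 0.058 -0.042 0.190 180
```

```text
clock: 33.48
tool_pos: [0.5373, 0.3246, 0.196]
orientation: [-180.0, -0.2, -147.2]
force: [0.6, 0.6, -1.0]
opening: 0.0451
gripper_force: 29.6
world [0.5375 0.3249 0.19  ] r 0.628 | shift units [-0.002  0.001  0.03 ] spin 0.002 (0.2 deg) | now in frame [ 0.0577 -0.0421] 0.196 j6 -106.1 F [ 0.6  0.6 -1. ] op 0.0451
```

```bash
python3 -m creep '[[[0,0,0.012,0,0],[0,0,0.012,0,0],[0,0,0.008,0,0],[0,0,0,0,0],[0,0,0,0,0]]]'
python3 -m creep '[[[0,0,0,0,0.58],[0,0,0,0,0.58],[0,0,0,0,0.58],[0,0,-0.05,0,0.58],[0,0,-0.15,0,0.65],[0,0,-0.2,0,1],[0,0,-0.2,0,1],[0,0,-0.2,0,1]]]'
python3 -m creep '[[[0,0,-0.15,0,1],[0,0,-0.1,0,0.5],[0,0,0,0,0]]]'
python3 go.py m -0.05 -0.0275 0.4 -90
```

```text
clock: 33.9
tool_pos: [0.538, 0.3253, 0.193]
orientation: [180.0, 0.1, -147.3]
force: [0.3, 0.4, -0.4]
opening: 0.045
gripper_force: 29.6
clock: 34.57
tool_pos: [0.5376, 0.3249, 0.3549]
orientation: [-180.0, 0.0, -147.3]
force: [1.8, 0.6, 0.1]
opening: 0.0715
gripper_force: 0.0
clock: 34.82
tool_pos: [0.5385, 0.3254, 0.4093]
orientation: [179.9, 0.5, -147.2]
force: [0.1, 1.3, 1.4]
opening: 0.0748
gripper_force: 0.0
world [ 0.4487 -0.269   0.4   ] r 0.523 | shift units [ 1.987 -2.256  0.025] spin -0.335 (-30.1 deg) | now in frame [-0.2407  0.5427] 0.4093 j6 -106.2 F [0.1 1.3 1.4] op 0.0748
```

```bash
python3 -m creep '[[[-0.15,0,-0.05,0,0],[-0.15,0,-0.05,0,0],[-0.15,0,0,0,0],[0,0,0,0,0],[0,0,0,0,0]]]'
python3 - <<'E'
from h import *
W=cam("wrist");save(W,'w11.png')
E
python3 go.py m -0.05 -0.0275 0.4 -90
```

```text
clock: 35.23
tool_pos: [0.6144, 0.3743, 0.4209]
orientation: [-180.0, -0.1, -147.3]
force: [-1.4, 0.9, -0.6]
opening: 0.0421
gripper_force: 0.0
world [ 0.4487 -0.269   0.4   ] r 0.523 | shift units [ 2.431 -2.258  0.111] spin -0.335 (-30.2 deg) | now in frame [-0.1959  0.62  ] 0.4214 j6 -104.1 F [-0.5 -0.4  0.3] op 0.0386
```

View pics/w11.png

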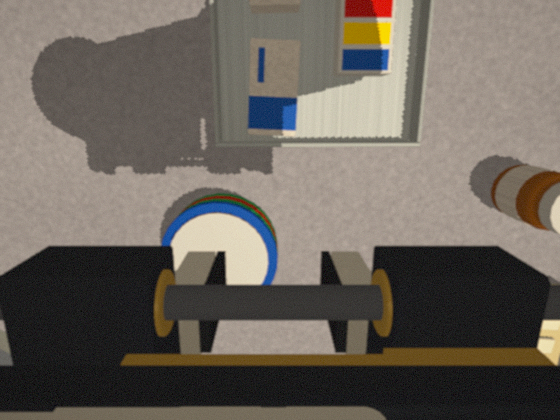

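All three items lie flat in the tray: blue at (273,85), pack at (368,40), orange end at (275,5). Off to the keys.

```bash
python3 -m creep '[[[0.1215,-0.113,0,0,0],[0.1215,-0.113,0,0,0],[0.1215,-0.113,0,0,0],[0.1215,-0.113,0,0,0],[0.1215,-0.113,0,0,0],[0.1215,-0.113,0,0,0],[0.1215,-0.113,0,0,0]]]'
python3 -m creep '[[[0.1215,-0.113,0,0,0],[0.1215,-0.113,0,0,0],[0.1215,-0.113,0,0,0],[0.1215,-0.113,0,0,0],[0.1215,-0.113,0,0,0],[0.1215,-0.113,0,0,0],[0.1215,-0.113,0,0,0]]]'
python3 -m creep '[[[0.1215,-0.113,0,0,0],[0.1215,-0.113,0,0,0],[0.1215,-0.113,0,0,0],[0.1215,-0.113,0,0,0],[0.1215,-0.113,0,0,0],[0.1215,-0.113,0,0,0],[0,0,0,0,0]]]'
python3 -m creep '[[[0,0,0,-0.067,0],[0,0,0,-0.067,0],[0,0,0,-0.067,0],[0,0,0,-0.067,0],[0,0,0,-0.067,0],[0,0,0,0,0],[0,0,0,0,0]]]'
python3 go.py m -0.05 -0.0825 0.265 -90
```

```text
clock: 35.87
tool_pos: [0.5543, 0.1468, 0.4229]
orientation: [180.0, 0.0, -147.2]
force: [0.5, -0.5, 0.1]
opening: 0.0004
gripper_force: 0.0
clock: 36.45
tool_pos: [0.4965, -0.0778, 0.423]
orientation: [-180.0, 0.1, -147.2]
force: [0.6, -1.0, -0.1]
opening: 0.0007
gripper_force: 0.0
clock: 37.03
tool_pos: [0.4467, -0.2726, 0.4226]
orientation: [-180.0, -0.0, -147.4]
force: [-0.2, 1.6, -0.1]
opening: 0.0002
gripper_force: 0.0
clock: 37.62
tool_pos: [0.4485, -0.2688, 0.4227]
orientation: [-180.0, 0.0, -117.3]
force: [0.4, -0.0, -0.0]
opening: 0.0005
gripper_force: 0.0
world [ 0.4236 -0.318   0.265 ] r 0.53 | shift units [ 0.276 -0.002  0.788] spin -0.002 (-0.2 deg) | now in frame [-0.0502 -0.0274] 0.4227 j6 -17.9 F [ 0.4 -0.  -0. ] op 0.0005
```

```bash
python3 -m creep '[[[0.138,0,0.1,0,0],[0.138,0,0.15,0,0],[0,0,0.2,0,0],[0,0,0.2,0,0],[0,0,0.13,0,0],[0,0,0,0,0],[0,0,0,0,0]]]'
python3 go.py m -0.05 -0.0825 0.242 -90
python3 -m creep '[[[0,0,0.04,0,0],[0,0,0.03,0,0],[0,0,0.03,0,0],[0,0,0,0,0]]]'
python3 -m creep '[[[0,0,0.015,0,0],[0,0,0.015,0,0],[0,0,0,0,0],[0,0,0,0,0]]]'
```

```text
clock: 38.2
tool_pos: [0.4238, -0.3182, 0.2659]
orientation: [179.8, -0.1, -117.2]
force: [0.5, -0.4, 0.6]
opening: -0.0001
gripper_force: 0.0
world [ 0.4236 -0.318   0.242 ] r 0.53 | shift units [-0.001  0.001  0.12 ] spin -0.001 (-0.1 deg) | now in frame [-0.0497 -0.0826] 0.2659 j6 -11.6 F [ 0.5 -0.4  0.6] op -0.0001
clock: 38.53
tool_pos: [0.4243, -0.3182, 0.2463]
orientation: [-179.9, 0.0, -117.1]
force: [1.0, 0.7, 1.1]
opening: 0.0005
gripper_force: 0.7
clock: 38.87
tool_pos: [0.4245, -0.3184, 0.2406]
orientation: [-179.9, 0.0, -117.1]
force: [0.1, 0.4, 4.3]
opening: 0.0003
gripper_force: 1.7
```

```bash
python3 -m creep '[[[0,0,0.008,0,0],[0,0,0,0,0],[0,0,0,0,0]]]'
python3 -m creep '[[[0,0,-0.08,0,0],[0,0,-0.08,0,0],[0,0,0,0,0],[0,0,0,0,0]]]'
python3 go.py m -0.05 0.0275 0.27 -90
```

```text
clock: 39.12
tool_pos: [0.4244, -0.3184, 0.2393]
orientation: [-179.9, 0.0, -117.1]
force: [-0.5, 2.0, 7.7]
opening: 0.0005
gripper_force: 3.9
clock: 39.45
tool_pos: [0.4241, -0.3184, 0.2711]
orientation: [-179.9, 0.0, -117.1]
force: [-0.4, 0.7, -0.4]
opening: 0.0005
gripper_force: 0.0
world [ 0.4737 -0.2201  0.27  ] r 0.522 | shift units [-0.551  0.003  0.006] spin -0.0 (-0.0 deg) | now in frame [-0.0494 -0.0826] 0.2711 j6 -11.4 F [-0.4  0.7 -0.4] op 0.0005
```

```bash
python3 -m creep '[[[-0.11,0,0,0,0],[-0.11,0,0,0,0],[-0.11,0,0,0,0],[-0.11,0,0,0,0],[-0.11,0,0,0,0],[0,0,0,0,0],[0,0,0,0,0]]]'
python3 go.py m -0.05 0.0275 0.2393 -90
python3 -m creep '[[[0,0,0.05,0,0],[0,0,0.05,0,0],[0,0,0.03,0,0],[0,0,0.02,0,0],[0,0,0.012,0,0],[0,0,0,0,0],[0,0,0,0,0]]]'
```

```text
clock: 40.03
tool_pos: [0.4742, -0.2195, 0.2697]
orientation: [179.9, -0.0, -117.0]
force: [0.5, -0.1, -0.4]
opening: 0.0007
gripper_force: 0.0
world [ 0.4737 -0.2201  0.2393] r 0.522 | shift units [0.004 0.001 0.152] spin 0.001 (0.1 deg) | now in frame [-0.0498  0.0282] 0.2697 j6 -23.7 F [ 0.5 -0.1 -0.4] op 0.0007
clock: 40.62
tool_pos: [0.4735, -0.2208, 0.2391]
orientation: [179.9, -0.0, -117.1]
force: [-5.4, 4.5, 17.5]
opening: 0.0009
gripper_force: 8.9
```

Yellow bottomed. Up, back to blue.

```bash
python3 -m creep '[[[0,0,-0.08,0,0],[0,0,-0.08,0,0],[0,0,0,0,0],[0,0,0,0,0]]]'
python3 -m creep '[[[0.11,0,0,0,0],[0.11,0,0,0,0],[0.11,0,0,0,0],[0.11,0,0,0,0],[0.11,0,0,0,0],[0,0,0,0,0],[0,0,0,0,0]]]'
python3 go.py m -0.05 -0.0825 0.2393 -90
python3 -m creep '[[[0,0,0.05,0,0],[0,0,0.05,0,0],[0,0,0.03,0,0],[0,0,0.02,0,0],[0,0,0.008,0,0],[0,0,0,0,0],[0,0,0,0,0]]]'
```

```text
clock: 40.95
tool_pos: [0.4742, -0.2208, 0.2706]
orientation: [-179.9, 0.0, -117.1]
force: [-0.3, -0.8, 0.0]
opening: 0.0001
gripper_force: 0.0
clock: 41.53
tool_pos: [0.423, -0.3192, 0.2691]
orientation: [179.9, -0.0, -117.3]
force: [-0.3, -0.3, 0.1]
opening: 0.0004
gripper_force: 0.0
world [ 0.4236 -0.318   0.2393] r 0.53 | shift units [-0.007 -0.     0.149] spin -0.002 (-0.2 deg) | now in frame [-0.05   -0.0838] 0.2691 j6 -11.4 F [-0.3 -0.3  0.1] op 0.0004
clock: 42.12
tool_pos: [0.4241, -0.3177, 0.2392]
orientation: [180.0, -0.0, -117.0]
force: [-3.7, 4.6, 13.1]
opening: 0.0003
gripper_force: 6.7
```

```bash
python3 -m creep '[[[0,0,-0.08,0,0],[0,0,-0.08,0,0],[0,0,0,0,0],[0,0,0,0,0]]]'
python3 -m creep '[[[-0.09,0,0,0,0],[-0.09,0,0,0,0],[-0.095,0,0,0,0],[0,0,0,0,0],[0,0,0,0,0]]]'
python3 go.py m -0.05 -0.0275 0.2393 -90
python3 -m creep '[[[0,0,0.05,0,0],[0,0,0.05,0,0],[0,0,0.03,0,0],[0,0,0.02,0,0],[0,0,0.008,0,0],[0,0,0,0,0],[0,0,0,0,0]]]'
python3 -m creep '[[[0,0,-0.08,0,0],[0,0,-0.1,0,0],[0,0,-0.2,0,0],[0,0,-0.2,0,0],[0,0,-0.15,0,0],[0,0,0,0,0],[0,0,0,0,0],[0,0,0,0,0]]]'
python3 - <<'E'
from h import *
S=cam("scene");T=cam("top")
for C in (S,T):
  for n in ("carton_a","pack"):
    print(n,[(round(x["confidence"],2),(R.from_euler('z',-32.6,degrees=True).apply(onz(C,x["uv"],.019)-[.466,.329,0])).round(4)) for x in nets.landmark_of(C[0],n)[:3]])
cv2.imwrite('pics/fin.png',cv2.resize(cv2.cvtColor(S[0]["frame"],cv2.COLOR_RGB2BGR)[120:350,60:420],(783,500)))
E
```

```text
clock: 42.45
tool_pos: [0.4244, -0.318, 0.271]
orientation: [-179.9, 0.0, -117.1]
force: [-0.0, 0.7, -0.9]
opening: 0.0004
gripper_force: 0.0
clock: 42.87
tool_pos: [0.4493, -0.2684, 0.2697]
orientation: [179.9, -0.0, -117.0]
force: [-0.8, 0.5, 0.6]
opening: 0.0004
gripper_force: 0.0
world [ 0.4487 -0.269   0.2393] r 0.523 | shift units [0.004 0.001 0.152] spin 0.001 (0.1 deg) | now in frame [-0.0497 -0.0267] 0.2697 j6 -17.6 F [-0.8  0.5  0.6] op 0.0004
clock: 43.45
tool_pos: [0.4486, -0.2695, 0.2393]
orientation: [179.9, -0.0, -117.1]
force: [-3.0, 2.9, 10.1]
opening: 0.0004
gripper_force: 5.3
clock: 44.12
tool_pos: [0.4486, -0.2695, 0.3843]
orientation: [179.9, 0.0, -117.2]
force: [-0.7, -0.5, -0.8]
opening: 0.0001
gripper_force: 0.0
carton_a [(0.9, array([ 0.0551, -0.0351,  0.019 ])), (0.66, array([-0.0562, -0.0289,  0.019 ])), (0.45, array([-0.5108, -0.6553,  0.019 ]))]
pack [(0.74, array([0.0063, 0.0467, 0.019 ]))]
carton_a [(0.71, array([-0.0451, -0.0436,  0.019 ])), (0.51, array([ 0.0669, -0.0489,  0.019 ]))]
pack [(0.84, array([0.0044, 0.0389, 0.019 ]))]
```

View pics/fin.png

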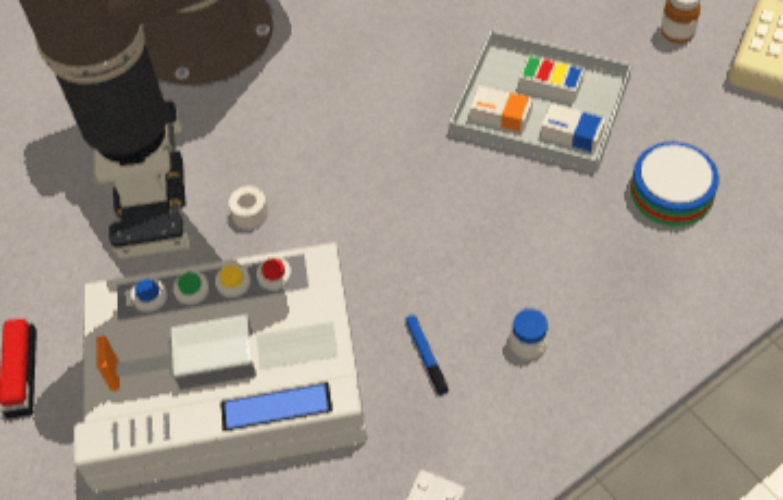

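All three items lie flat in the tray (crop px (552,78), (500,108), (573,127)), the ejector is back at rest, the keys are up and the bystanders are in place.

```bash
python3 -c "
from plant import workorder; print(workorder.close_job())"
```

```text
the job is handed in; nothing more can be done
None
```

I handed the job in at about 44 s of robot time: the pack and both cartons present (blue and orange) lie flat in the tray, the keys were pressed blue, yellow, blue, green, and the ejector is back; the verdict was not shown.

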